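# Pack away the toy-car bodies after sanding

## Robot

A 7-joint arm with a two-finger parallel gripper is mounted at the origin on the work surface. World frame = base frame: x ahead of the robot, y to its left, z up, the work surface at z = 0. Lengths are in m, angles in rad, forces in N, time in s.
With the tool pointing down it reaches from about 0.4 to 0.85 m from the base axis. Payload 4.5 kg.
Tool frame: the origin (TCP) lies midway between the tips of the shut fingers; the grasp point (between the pads) lies 19 mm behind it; z points along the fingers, y is the line along which they close (so a half turn about z gives the same grasp; the last joint's range is limited). The gripper opens to 88 mm and grips with 3 to 60 N. Pads are 18 mm wide; open, the fingers measure 123 mm over their backs; the gripper's body (75 mm by 187 mm) begins 45 mm behind the grasp point.
Start: joints at [1.301, 0.689, -0.195, 1.565, 0.157, 0.902, -0.215], TCP at [0.187, -0.596, 0.239] pointing down, gripper open.
Joint ranges: [-3.01, 3.01], [-0.46, 2.08], [-1.47, 1.51], [0.13, 2.56], [-1, 4.14], [0.04, 2.09], [-2.66, 2.66]. Speed limits (rad/s): [2.57, 2.57, 3.14, 3.14, 3.14, 3.14, 3.14].

## Interface

Orientations are given as a unit quaternion [x, y, z, w].
In Python, from plant import r gives the robot as it stands.
- The arm moves only by the tool move_arm, never from a script. Its argument "targets" is a list that holds one entry, the list of rows, each a list of 7 numbers: the opening, from 0 (shut) to 1 (fully open), then the shift along the tool's x, y, z in mm, then the turn, a rotation vector about the tool's x, y, z in degrees. In form: [[[claw, dx, dy, dz, ax, ay, az], ...]]. A call has 1 to 10 rows; each row is the pose to reach, as a shift and turn from the pose commanded when the call began, along the tool's axes at that moment; what a row does not reach only later rows make up. A row lasts 1/8 s, in which the tool goes at most 62.5 mm and 10.7 degrees, less where a joint would pass 70% of its speed; a pose out of reach is approached as far as the arm can. A call with a gripper value outside its range is refused whole. The fingers move at their own pace and stop on an object; "newtons" is the grip in N (left out, the last holds). Time passes only in rows, so rows that repeat a pose let the fingers close. It gives the time, the measured TCP pose, the force, the opening and the grip force at its end, in the units of the state.
- r.get_state(): the state, without advancing time (a new reading comes with each control period).
- r.snapshot(name): name is "side" or "top"; returns the picture (384x512x3 uint8, red, green, blue); there is no depth.
- r.camera_info(name): a dict with "fx", "fy", "cx", "cy" (pixels), "k1" (the pictures are not rectified: a ray, as slopes to the right and down, at radius r is drawn at 1 + k1 r^2 times it, then the intrinsics apply), "R" (3x3) and "t" (3): a world point X has camera coordinates R X + t. Camera axes: x right, y down, z forward; pixel columns grow to the right and rows downward; lengths in m; the calibration is good to about 2 mm. A picture is of the moment at which its call begins. camera_info takes no time and is no camera call.
- r.finish_job(): hands the job in; it is judged then, once.
The state is a dict: "clock": time; "q": joint angles; "qd": joint speeds; "joint_torque": joint torques, N m; "tool_pos": TCP position; "eef_rot": TCP orientation; "contact_force": force on the tool from outside, world axes, zero at the start; "moment": the same for the moment, N m; "opening": opening from 0.0 (shut) to 1.0 (fully open); "finger_force": force on a finger pad.
Only numpy, scipy, OpenCV 4.12 (cv2) and the standard library are available. Lean on these libraries where they do the work, as an engineer would, in place of code of your own. Each camera call takes 0.05 s, during which the arm holds its last target. There are 200 camera calls.

## Task

Pack away after the sanding class: put every pine car body into the clear tub, lay the blue lid on the tub and press it down until it has snapped under both green clips and sits level on the rim all round, and hang the empty orange basket by its handle bar on the hook of the stand, hanging free and still. Leave the glue bottle, the red cup and the screwdriver where they are.

Things in the scene. Friction and masses are not known exactly. Their poses are not given: they have to be found in the camera images.
- tub: Open clear plastic storage tub, fixed to the bench. Origin: centre of its underside; z up. Outside 140 mm along x, 200 mm along y, 92 mm high; walls and floor 5 mm thick (inside 130 x 190 mm, floor top at 5 mm, rim at 92 mm). A green sprung clip stands above the rim at the middle of each short end (+y and -y).
- clip_left (a joint): The tub's +y green sprung clip, a horizontal roll along the tub's x, 58 mm long, 9 mm radius, its axis 102.5 mm above the bench and 108 mm from the tub's centre, so it overhangs the lid's edge by 3 mm. Value: metres pushed outwards, 0 at rest to 0.012.
- clip_right (a joint): The tub's -y green sprung clip, a horizontal roll along the tub's x, 58 mm long, 9 mm radius, its axis 102.5 mm above the bench and 108 mm from the tub's centre, so it overhangs the lid's edge by 3 mm. Value: metres pushed outwards, 0 at rest to 0.012.
- lid: Loose blue lid: plate 144 (x) x 204 (y) x 4 mm; below it a skirt 22 mm deep, 123 x 183 mm outside, tapering to 119 x 179 mm, that goes inside the tub's walls, either way round. Origin: centre of the plate's underside, z up; 22 mm above the bench at the start. 0.11 to 0.18 kg. Laid on the tub it rests on the clips 13 to 18 mm too high; snapped home its origin is 92 mm above the tub's origin.
- lid_grip (a point): Centre of the top of the lid's white grip ridge, 28 mm above the lid's origin; ridge 24 mm wide (x), 90 mm long (y), 24 mm high. Pressed straight down here, one end of the lid usually snaps under its clip first, at about 5 to 8 N; the other end then takes about 8 to 12 N pressed near the ridge end on that side (up to 20 N at the middle). Press until both ends are down.
- car1: Sanded pine toy-car body, a rounded block 90 mm long (x), 32 mm wide (y), 28 mm high, with dark axle holes in its sides and a darker patch on top; all are alike. Origin: centre of its underside. About 0.05 kg. It may be absent (None).
- car2: Sanded pine toy-car body, a rounded block 90 mm long (x), 32 mm wide (y), 28 mm high, with dark axle holes in its sides and a darker patch on top; all are alike. Origin: centre of its underside. About 0.05 kg. It may be absent (None).
- car3: Sanded pine toy-car body, a rounded block 90 mm long (x), 32 mm wide (y), 28 mm high, with dark axle holes in its sides and a darker patch on top; all are alike. Origin: centre of its underside. About 0.05 kg. It may be absent (None).
- car4: Sanded pine toy-car body, a rounded block 90 mm long (x), 32 mm wide (y), 28 mm high, with dark axle holes in its sides and a darker patch on top; all are alike. Origin: centre of its underside. About 0.05 kg. It may be absent (None).
- car5: Sanded pine toy-car body, a rounded block 90 mm long (x), 32 mm wide (y), 28 mm high, with dark axle holes in its sides and a darker patch on top; all are alike. Origin: centre of its underside. About 0.05 kg. It may be absent (None).
- basket: Orange plastic basket, empty, 90 (x) x 130 (y) x 65 mm high, with a stiff overhead handle: two steel uprights at y = +62 and -62 mm carrying a straight square wooden bar along y, 12 x 12 mm, 130 mm long. Origin: centre of its underside, z up. Free window under the bar from 65 to 144 mm height. About 0.18 kg.
- basket_bar (a point): Centre of the basket's handle bar, 150 mm above the basket's origin (bar underside at 144 mm); axes as the basket's.
- hook: Fixed dark steel hook stand. Origin: centre of its foot on the bench, z up. Round foot 100 mm across, 12 mm thick; post 16 mm thick, 240 mm high; at 220 mm height a rod of 4 mm radius runs from the post along the stand's own -x for 98 mm, then curls up to a tip at x = -114 mm, its top 246 mm above the bench.
- hook_seat (a point): Point on top of the hook's rod, 70 mm out from the post's axis (x = -70 mm) and 224 mm above the bench: where a handle bar laid across the rod rests; axes as the stand's.
- glue: Bystander: yellow glue bottle with red cap, 56 mm across, 150 mm high; origin at the centre of its foot.
- pencil_cup: Bystander: red cup 76 mm across, 85 mm high; origin at the centre of its foot.
- screwdriver: Bystander: screwdriver lying on the bench; origin at its underside.
Not all that is in view belongs to the job. What is shaped like the car1 but pink or purple is not meant.

How it is judged:
On the way, in this order (a step that is already met when the one before it is completed fails the run):
1. every car body present lies in the tub (x of car1 in the frame of tub between -0.066 and 0.066 m and y of car1 in the frame of tub between -0.096 and 0.096 m and z of car1 in the frame of tub between -0.005 and 0.075 m and x of car2 in the frame of tub between -0.066 and 0.066 m and y of car2 in the frame of tub between -0.096 and 0.096 m and z of car2 in the frame of tub between -0.005 and 0.075 m and x of car3 in the frame of tub between -0.066 and 0.066 m and y of car3 in the frame of tub between -0.096 and 0.096 m and z of car3 in the frame of tub between -0.005 and 0.075 m and x of car4 in the frame of tub between -0.066 and 0.066 m and y of car4 in the frame of tub between -0.096 and 0.096 m and z of car4 in the frame of tub between -0.005 and 0.075 m and x of car5 in the frame of tub between -0.066 and 0.066 m and y of car5 in the frame of tub between -0.096 and 0.096 m and z of car5 in the frame of tub between -0.005 and 0.075 m), for 0.3 s.
2. the lid is pressed home on the tub, level under both clips (z of lid in the frame of tub between 0.088 and 0.0945 m and angle between the z axis of lid and the z axis of tub, either way round below 0.025 rad and horizontal distance between lid and tub below 0.008 m), for 0.3 s.
At the end, for the whole second after the job is handed in: Every car body present is in the tub; the lid lies on the rim within 2.5 mm, level within 0.025 rad, centred within 8 mm; the basket bar rests across the hook rod between post and tip, its centre within 30 mm of the rod, the basket within 0.3 rad of upright and at rest (all of step 1 and all of step 2 and x of basket_bar in the frame of hook between -0.108 and -0.012 m and y of basket_bar in the frame of hook between -0.03 and 0.03 m and z of basket_bar in the frame of hook between 0.222 and 0.245 m and contact force between basket and hook above 0.5 N and angle between basket's own z axis and vertical below 0.3 rad and linear speed of basket below 0.05 m/s); the robot touches nothing.
It fails at once if the glue bottle is disturbed (moved more than 30 mm) (distance of glue from where it was at the start of the episode above 0.03 m).
It fails at once if the red cup is disturbed (moved more than 30 mm) (distance of pencil_cup from where it was at the start of the episode above 0.03 m).
It fails at once if the screwdriver is disturbed (moved more than 30 mm) (distance of screwdriver from where it was at the start of the episode above 0.03 m).
Of car1, car2, car3, car4, car5 only 3 to 5 are there at a start; the rules pass over those that are not, and their reading is None.
At some moment in a run one of car1, car2, car3, car4, car5, lid may be knocked a few centimetres aside while the robot is not near it.
It also fails if it takes over 210 s, if anything falls off the work surface, if the arm or the gripper's body presses on something with over 40 N, if the wrist force passes 120 N, or if a joint passes its speed limit or range.

## Working session

There is one attempt and no reset: what is moved stays moved. The work goes in short steps, Python scripts to look and compute and a tool call to move; the robot and the scene stay as the last step left them, time stands still between calls to the robot, and variables do not carry over. Pictures are saved under pics/ and viewed, at most 14 in all, crops included, and the job is handed in when it is done.

Besides the shell and the picture viewer there is one more tool, called after "Request:" as name(argument=value, ...), one argument or row to a line, values as JSON. move_arm: Moves the arm, as the interface text tells. Its arguments: {"type":"object","properties":{"targets":{"type":"array","items":{"type":"array","items":{"type":"array","items":{"type":"number"}}}},"newtons":{"type":"number"}},"required":["targets"]}

```bash
ls; mkdir -p pics
python3 - <<'E'
from plant import r
import cv2,numpy as np
s=r.get_state();print(s)
for n in("side","top"):
    i=r.camera_info(n);print(n,i)
    cv2.imwrite(f"pics/{n}0.png",r.snapshot(n)[:,:,::-1])
a=cv2.imread("pics/side0.png");b=cv2.imread("pics/top0.png")
E
```

```text
pics
{'clock': 0.0, 'q': array([ 1.30081126,  0.68997769, -0.19451752,  1.56633924,  0.15730676,
        0.90249457, -0.21511237]), 'qd': array([ 8.53169419e-05, -2.26394769e-03, -1.37222049e-03,  8.93450096e-04,
        5.63294575e-04,  1.13246435e-03, -8.31340670e-04]), 'joint_torque': array([-4.26427032e-04, -5.27568948e+01, -1.26658592e+00, -1.53433120e+01,
       -5.24848409e-02,  6.52545306e-03,  1.68167267e-04]), 'tool_pos': array([ 0.18672335, -0.59579577,  0.23791533]), 'eef_rot': array([ 9.88480148e-01,  1.51347820e-01, -2.04832929e-04, -8.89836682e-04]), 'contact_force': array([-0.06606311, -0.35904433, -0.84642473]), 'moment': array([ 0.08572168, -0.0413159 , -0.03911762]), 'finger_force': 0.0, 'opening': 0.9984146809835831}
side {'fx': 467.683851738557, 'fy': 467.683851738557, 'cx': 253.4298676811127, 'cy': 196.99186137311614, 'k1': -0.04132617596588006, 'R': array([[-0.82486867, -0.56527701,  0.00732014],
       [-0.41827811,  0.6015504 , -0.68057368],
       [ 0.38030922, -0.56444576, -0.73264308]]), 't': array([0.48245   , 0.28902726, 1.37977933])}
top {'fx': 367.7229961301713, 'fy': 367.7229961301713, 'cx': 258.3354257549006, 'cy': 189.5393976397205, 'k1': -0.09980831677108883, 'R': array([[ 0.02688875, -0.99946655,  0.01853693],
       [-0.98235912, -0.02985236, -0.18460603],
       [ 0.18506093, -0.01324609, -0.98263777]]), 't': array([0.05550186, 0.55260894, 1.09152054])}
```

View pics/top0.png

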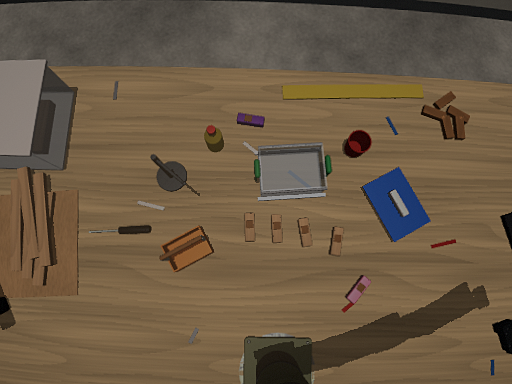

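View pics/side0.png

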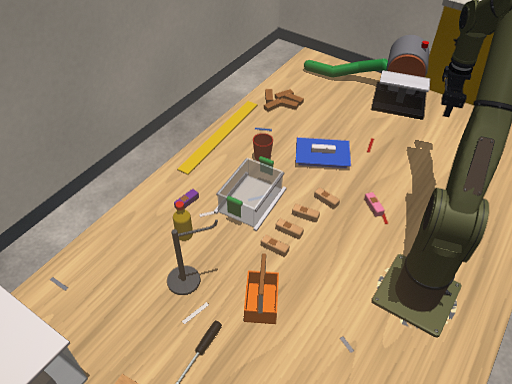

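The top view shows four pine car bodies at about (249,227), (277,228), (305,232) and (337,240). The other candidates are the purple one at (251,119), the pink one at (358,290) and the brown scraps at (447,115). In the top view:
- tub: (292,170)
- lid: (396,204)
- basket: (187,249)
- hook foot: (171,177)

I'll confirm the cars in a crop and measure everything.

```bash
cat > h.py <<'E'
from plant import r
import cv2,numpy as np
from scipy.spatial.transform import Rotation as Ro
def K(n):
    i=r.camera_info(n);return i,np.array([[i['fx'],0,i['cx']],[0,i['fy'],i['cy']],[0,0,1]]),np.array([i['k1'],0,0,0,0])
def cast(n,uv,z):
    i,k,d=K(n);p=cv2.undistortPoints(np.array(uv,float).reshape(-1,1,2),k,d).reshape(-1,2)
    D=np.c_[p,np.ones(len(p))]@i['R'];C=-i['R'].T@i['t'];return (C+D*((z-C[2])/D[:,2])[:,None])[:,:2]
def proj(n,X):
    i,k,d=K(n);return cv2.projectPoints(np.array(X,float).reshape(-1,1,3),cv2.Rodrigues(i['R'])[0],i['t'],k,d)[0].reshape(-1,2)
def tri(u1,u2,a="top",b="side"):
    A=[];B=[]
    for n,u in((a,u1),(b,u2)):
        i,k,d=K(n);p=cv2.undistortPoints(np.array(u,float).reshape(1,1,2),k,d)[0,0]
        D=np.r_[p,1]@i['R'];D/=np.linalg.norm(D);P=np.eye(3)-np.outer(D,D);A.append(P);B.append(P@(-i['R'].T@i['t']))
    X=np.linalg.solve(sum(A),sum(B));return X,[proj(n,X)[0]-u for n,u in((a,u1),(b,u2))]
def blobs(img,lo,hi,amin=60):
    m=cv2.inRange(cv2.cvtColor(img,cv2.COLOR_RGB2HSV),np.array(lo),np.array(hi))
    m=cv2.morphologyEx(m,cv2.MORPH_CLOSE,np.ones((3,3)))
    return [c for c in cv2.findContours(m,cv2.RETR_EXTERNAL,cv2.CHAIN_APPROX_NONE)[0] if cv2.contourArea(c)>amin]
def rect(n,c,z):
    w=cast(n,c.reshape(-1,2),z)*1000;(x,y),(a,b),t=cv2.minAreaRect(w.astype(np.float32))
    if a<b:a,b,t=b,a,t+90
    return np.round([x,y,a,b,(t+90)%180-90],1)
def delta(p,yaw):
    """shift (tool mm) to world TCP p, and az turn to closing-direction yaw (deg)"""
    s=r.get_state();M=Ro.from_quat(s['eef_rot']).as_matrix()
    y=np.degrees(np.arctan2(M[1,1],M[0,1]));t=-((yaw-y+90)%180-90)
    print('tool',np.round(s['tool_pos']*1000,1),'closeyaw',round(y,1),'shift',np.round(M.T@(np.array(p)-s['tool_pos']*1000),1),'az',round(t,1))
E
python3 - <<'E'
from h import *
t=cv2.imread("pics/top0.png")[:,:,::-1].copy();s=cv2.imread("pics/side0.png")[:,:,::-1].copy()
hs=cv2.cvtColor(t,cv2.COLOR_RGB2HSV)
for p in[(249,222),(277,238),(250,238),(305,240),(337,248),(290,250),(220,280),(262,228),(447,115),(445,130)]:print(p,hs[p[1],p[0]],t[p[1],p[0]])
print('C',[-K(n)[0]['R'].T@K(n)[0]['t'] for n in('top','side')])
for n,im in(('top',t),('side',s)):
  for nm,lo,hi,z in(('lid',(105,120,40),(130,255,255),.024),('green',(45,80,20),(85,255,255),.1025),('orange',(5,170,60),(14,255,255),.065)):
    for c in blobs(im,lo,hi,30):print(n,nm,c.reshape(-1,2).mean(0).round(),rect(n,c,z))
a=cv2.resize(t[205:265,225:365],None,fx=4,fy=4,interpolation=2);b=cv2.resize(t[85:150,410:480],None,fx=3,fy=3,interpolation=2)
o=np.zeros((240+200,780,3),np.uint8);o[:240,:560]=a;o[240:435,:210]=b;e=cv2.resize(t[220:275,155:220],None,fx=3,fy=3,interpolation=2);o[240:405,230:425]=e
e=cv2.resize(t[145:200,145:205],None,fx=3,fy=3,interpolation=2);o[240:405,440:620]=e
cv2.imwrite("pics/crop1.png",o[:,:,::-1])
E
```

```text
(249, 222) [ 13 155  99] [99 65 39]
(277, 238) [ 15 118 130] [130  99  70]
(250, 238) [ 15 120 127] [127  96  67]
(305, 240) [ 15 122 132] [132 101  69]
(337, 248) [ 15 121 126] [126  95  66]
(290, 250) [ 17 107 121] [121  99  70]
(220, 280) [ 17 112 121] [121  98  68]
(262, 228) [ 16 107 124] [124 100  72]
(447, 115) [ 13 169  62] [62 39 21]
(445, 130) [ 12 155  99] [99 63 39]
C [array([0.33937025, 0.08642732, 1.17355542]), array([-0.00589113,  0.87766402,  1.20405853])]
top lid [396. 204.] [ 523.6 -375.3  202.9  143.5   29.6]
top lid [391. 126.] [ 788.9 -371.2   65.7   10.    26.6]
top green [257. 168.] [606.7  79.2  55.6  15.    1.7]
top green [327. 165.] [ 623.4 -136.    62.    17.1    5.1]
top orange [188. 254.] [345.3 271.1 128.9  49.3 -59. ]
top orange [180. 240.] [390.  298.3 129.8  29.8 -62.1]
side lid [322. 152.] [ 525.4 -377.   201.9  143.5   29.5]
side green [233. 201.] [609.6  75.2  45.3  34.7  34.8]
side green [266. 161.] [ 627.1 -137.4   60.5   28.3    5.8]
side green [346.  67.] [ 666.  -845.9  380.   134.3   38.5]
side orange [261. 297.] [355.7 297.6 162.9  89.6 -59.9]
side orange [410.  67.] [  477.5 -1091.7   164.1   158.3   -73.7]
```

View pics/crop1.png

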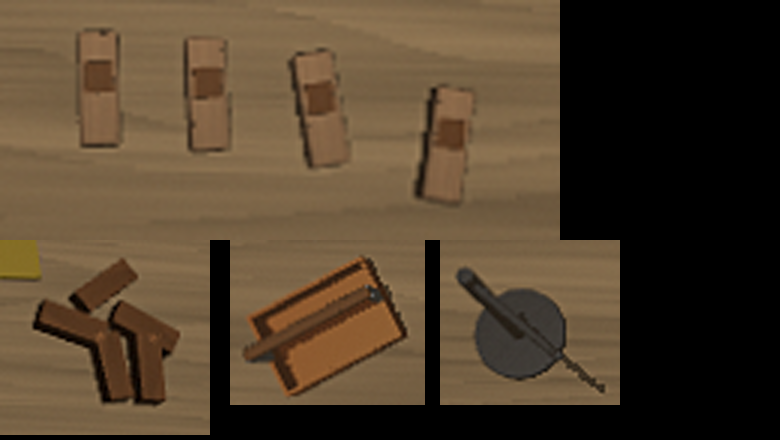

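The crop shows four light cars with dark patches. The scraps are dark brown with no patch, so they are not meant. Next I'll measure the cars, tub, basket and hook.

Run:
```python
from h import *
t=cv2.imread("pics/top0.png")[:,:,::-1].copy();s=cv2.imread("pics/side0.png")[:,:,::-1].copy()
q={'A':[(80,31),(119,31),(119,146),(81,146)],'B':[(187,40),(228,38),(229,149),(190,151)],'C':[(300,54),(330,50),(347,160),(313,166)],'D':[(438,87),(472,90),(460,202),(424,195)]}
for k,v in q.items():
    uv=np.array(v)/4-.375+[225,205];w=cast('top',uv,.028)*1000;(x,y),d,a=cv2.minAreaRect(w.astype(np.float32));print(k,w.mean(0).round(1),np.round(d,0),a,proj('side',[*w.mean(0)/1000,.028])[0].round())
c=np.vstack([c for c in blobs(t,(5,170,60),(14,255,255),30)])
print('basket rim',rect('top',c,.065))
b=np.array([(250,355),(375,293)])
uv=(b-[230,240])/3+[155,220];print('bar',cast('top',uv,.15)*1000,uv)
# hook
pf=np.array([(520,335)]);uv=(pf-[440,240])/3+[145,145]
print('foot',uv,cast('top',uv,.012)*1000,'side',cast('side',[(184,279)],.012)*1000)
print('posttop side',cast('side',[(178,233)],.24)*1000,'tip',cast('side',[(215,223)],.243)*1000)
hw=cast('side',[(215,223)],.243)[0];print('tip in top',proj('top',[*hw,.243]))
# dark mask of hook: contour bbox
# tub inner rim: bright mask
a=cv2.resize(t[135:210,240:345],None,fx=4,fy=4,interpolation=2);b=cv2.resize(s[205:300,150:230],None,fx=4,fy=4,interpolation=2)
o=np.zeros((580,760,3),np.uint8);o[:300,:420]=a;o[:380,430:750]=b
o[310:575,:]=np.where(o[310:575]==0,0,o[310:575])
e=cv2.resize(t[145:202,140:210],None,fx=4,fy=4,interpolation=2);o[310:538,:280]=e
cv2.imwrite("pics/crop2.png",o[:,:,::-1])
```

```text
A [436.7  95.1] [90. 31.] 1.6902531385421753 [275. 243.]
B [434.4  10.3] [87. 32.] 2.7491374015808105 [290. 226.]
C [426.6 -78.9] [88. 27.] 9.114860534667969 [306. 210.]
D [ 401.  -178.2] [29. 88.] 83.30345153808594 [327. 196.]
basket rim [362.8 282.  129.5  90.6 -59.2]
bar [[331.52603259 333.36181686]
 [392.02376968 221.17689071]] [[161.66666667 258.33333333]
 [203.33333333 237.66666667]]
foot [[171.66666667 176.66666667]] [[592.01864918 352.64358143]] side [[594.13559878 354.32616635]]
posttop side [[584.19215664 354.39955972]] tip [[523.61040725 273.80001778]]
tip in top [[181.10798513 183.8132263 ]]
```

View pics/crop2.png

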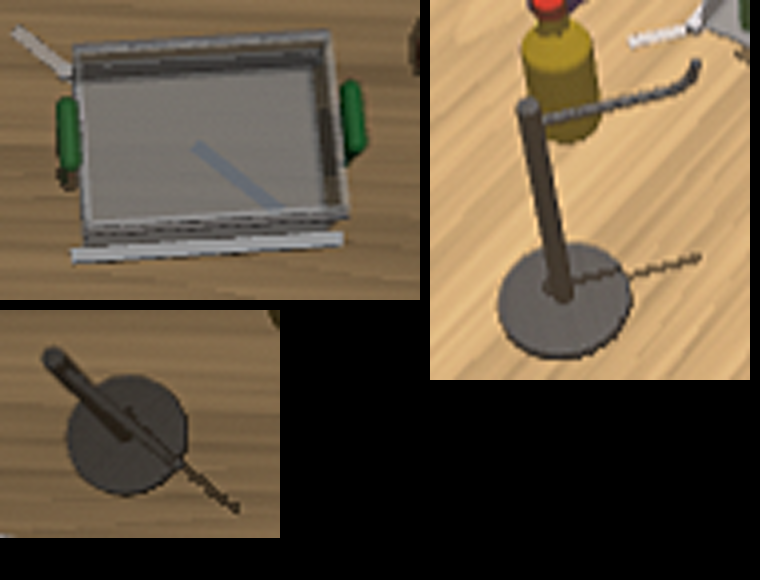

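The hook rod points from the post at about (592,353) towards its tip at about (523,271). The tub rim and clips are clear. I'll finish the tub and hook numbers and work out the first move.

Run:
```python
from h import *
o=lambda p:np.array(p)/4-.375+[240,135]
w=cast('top',o([(74,46),(329,31),(349,214),(87,228)]),.092)*1000;print('rim',w.round(),w.mean(0),cv2.minAreaRect(w.astype(np.float32)))
X,e=tri((140+181/4-.4,145+150/4-.4),(150+267/4-.4,205+66/4-.4));print('tip tri',X,e)
X2,e=tri((140+52/4-.4,145+45/4-.4),(150+100/4-.4,205+102/4-.4));print('post top tri',X2,e)
tp=cast('side',[(216.4,221)],.244)[0];print('tip',tp);d=tp-[.592,.353];print(np.linalg.norm(d),np.degrees(np.arctan2(d[1],d[0])))
delta([401,-178,150],-6.7+90);delta([401,-178,12],-6.7+90)
```

```text
rim [[ 678.   76.]
 [ 697. -121.]
 [ 554. -135.]
 [ 537.   63.]] [616.6116777  -29.14663047] ((616.0381469726562, -29.252540588378906), (144.38230895996094, 198.00819396972656), 5.506859302520752)
tip tri [0.52794252 0.26452098 0.23945164] [array([0.17640819, 0.45659754]), array([-0.44828706, -0.14911386])]
post top tri [0.59592719 0.35410168 0.24361861] [array([0.03236421, 0.08086391]), array([-0.08076803, -0.03179518])]
tip [0.5242274  0.26678788]
0.10966155150746543 -128.17140231807468
tool [ 186.8 -595.9  238. ] closeyaw -72.6 shift [ 329.5 -334.4   88.5] az 24.1
tool [ 186.8 -595.9  238. ] closeyaw -72.6 shift [ 329.5 -334.2  226.5] az 24.1
```

Request:
move_arm(
  targets=[
    [[1, 330, -334, 140, 0, 0, 24], [1, 330, -334, 140, 0, 0, 24], [1, 330, -334, 140, 0, 0, 24], [1, 330, -334, 140, 0, 0, 24], [1, 330, -334, 140, 0, 0, 24], [1, 330, -334, 140, 0, 0, 24], [1, 330, -334, 140, 0, 0, 24], [1, 330, -334, 140, 0, 0, 24], [1, 330, -334, 140, 0, 0, 24], [1, 330, -334, 140, 0, 0, 24]],
  ],
  newtons=20,
)

```text
clock: 1.35
tool_pos: [0.4016, -0.1796, 0.0987]
eef_rot: [0.998, -0.058, -0.0, 0.0]
contact_force: [0.1, -0.5, 0.7]
opening: 0.999
finger_force: 0.0
```

```bash
cat >> h.py <<'E'
TUB=np.array([616.,-29.]);TY=5.
def tubp(x,y,z):
    c,s=np.cos(np.radians(TY)),np.sin(np.radians(TY));return [TUB[0]+c*x-s*y,TUB[1]+s*x+c*y,z]
E
python3 - <<'E'
from h import *
delta([401,-178,12],83.3)
delta(tubp(0,-55,140),95);delta(tubp(0,-55,56),95)
cv2.imwrite("pics/t1.png",r.snapshot('top')[:,:,::-1])
E
```

```text
tool [ 401.6 -179.6   98.7] closeyaw -96.6 shift [-0.7 -1.6 86.7] az 0.1
tool [ 401.6 -179.6   98.7] closeyaw -96.6 shift [ 206.7 -120.4  -41.5] az -11.6
tool [ 401.6 -179.6   98.7] closeyaw -96.6 shift [ 206.7 -120.5   42.5] az -11.6
```

Request:
move_arm(
  targets=[
    [[1, 0, -2, 45, 0, 0, 0], [1, 0, -2, 87, 0, 0, 0], [1, 0, -2, 87, 0, 0, 0], [0, 0, -2, 87, 0, 0, 0], [0, 0, -2, 87, 0, 0, 0], [0, 0, -2, 87, 0, 0, 0], [0, 0, -2, 87, 0, 0, 0], [0, 0, -2, 50, 0, 0, 0], [0, 0, -2, 0, 0, 0, 0], [0, 0, -2, -42, 0, 0, 0]],
  ],
  newtons=20,
)

```text
clock: 2.65
tool_pos: [0.4018, -0.1771, 0.1424]
eef_rot: [0.998, -0.06, 0.0, -0.0]
contact_force: [0.7, -1.1, -0.1]
opening: 0.23
finger_force: 0.0
```

The fingers close at about 77 mm/s, so the arm lifted before they had gripped. I'll pre-close to 0.6 and retry.

Run:
```python
from h import *
delta([401,-178,11],83.3)
t=r.snapshot('top');s=r.snapshot('side')
a=cv2.resize(t[205:265,225:365],None,fx=4,fy=4);b=cv2.resize(s[180:260,260:350],None,fx=3,fy=3)
o=np.zeros((480,560,3),np.uint8);o[:240]=a;o[240:480,:270]=b;cv2.imwrite("pics/c3.png",o[:,:,::-1])
```

```text
tool [ 401.8 -177.1  142.4] closeyaw -96.8 shift [ -0.7   1.  131.4] az -0.1
```

View pics/c3.png

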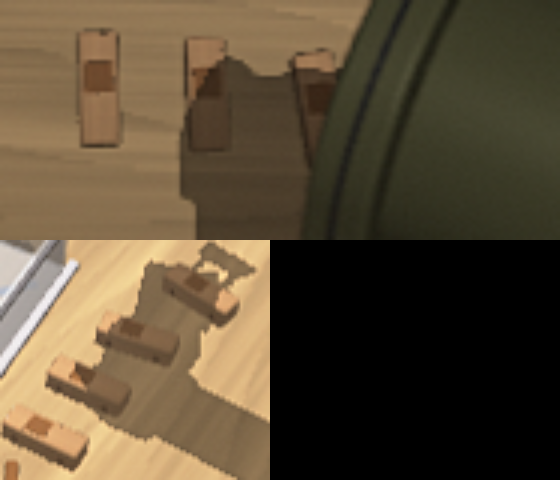

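Car D has not moved (side view, about (327,197)). Retrying.

Request:
move_arm(
  targets=[
    [[0.6, 0, 0, 0, 0, 0, 0], [0.6, 0, 0, 0, 0, 0, 0], [0.6, 0, 0, 60, 0, 0, 0], [0.6, 0, 0, 110, 0, 0, 0], [0.6, 0, 0, 131, 0, 0, 0], [0, 0, 0, 131, 0, 0, 0], [0, 0, 0, 131, 0, 0, 0], [0, 0, 0, 131, 0, 0, 0], [0, 0, 0, 131, 0, 0, 0], [0, 0, 0, 80, 0, 0, 0]],
  ],
  newtons=20,
)

```text
clock: 4.0
tool_pos: [0.4022, -0.1769, 0.0598]
eef_rot: [0.998, -0.058, -0.001, -0.0]
contact_force: [0.0, -0.7, 0.1]
opening: 0.357
finger_force: 19.8
```

Run:
```python
from h import *
delta(tubp(0,-55,145),95);delta(tubp(0,-55,57),95)
```

```text
tool [ 402.2 -176.9   59.8] closeyaw -96.6 shift [ 206.3 -117.7  -85.5] az -11.6
tool [ 402.2 -176.9   59.8] closeyaw -96.6 shift [ 206.4 -117.6    2.5] az -11.6
```

Request:
move_arm(
  targets=[
    [[0, 0, 0, -60, 0, 0, 0], [0, 40, -23, -90, 0, 0, -4], [0, 206, -118, -90, 0, 0, -12], [0, 206, -118, -90, 0, 0, -12], [0, 206, -118, -90, 0, 0, -12], [0, 206, -118, -88, 0, 0, -12], [0, 206, -118, -40, 0, 0, -12], [0, 206, -118, 2, 0, 0, -12], [0, 206, -118, 2, 0, 0, -12], [0.48, 206, -118, 2, 0, 0, -12]],
  ],
)

```text
clock: 5.25
tool_pos: [0.6207, -0.0844, 0.0604]
eef_rot: [0.999, 0.047, 0.001, 0.001]
contact_force: [0.5, -0.2, 1.2]
opening: 0.448
finger_force: 0.0
```

Run:
```python
from h import *
delta([426.6,-79,105],99.1);delta([426.6,-79,11],99.1)
```

```text
tool [620.7 -84.4  60.4] closeyaw -84.6 shift [-192.7  -23.4  -44.9] az -3.7
tool [620.7 -84.4  60.4] closeyaw -84.6 shift [-192.9  -23.5   49.1] az -3.7
```

Request:
move_arm(
  targets=[
    [[0.48, 0, 0, -60, 0, 0, 0], [0.6, 0, 0, -90, 0, 0, 0], [0.6, -193, -23, -90, 0, 0, -4], [0.6, -193, -23, -90, 0, 0, -4], [0.6, -193, -23, -80, 0, 0, -4], [0.6, -193, -23, -60, 0, 0, -4], [0.6, -193, -23, 0, 0, 0, -4], [0.6, -193, -23, 40, 0, 0, -4], [0.6, -193, -23, 49, 0, 0, -4], [0, -193, -23, 49, 0, 0, -4]],
  ],
)

```text
clock: 6.5
tool_pos: [0.4382, -0.0819, 0.0198]
eef_rot: [0.997, 0.082, -0.009, -0.001]
contact_force: [0.1, 0.2, 1.2]
opening: 0.512
finger_force: 0.0
```

Run:
```python
from h import *
print(r.get_state()['contact_force']);delta([426.6,-79,11],99.1);delta(tubp(0,55,145),95);delta(tubp(0,55,57),95)
```

```text
[0.08476692 0.19544772 1.15823342]
tool [438.2 -81.9  19.8] closeyaw -80.6 shift [-10.9  -4.7   9. ] az 0.3
tool [438.2 -81.9  19.8] closeyaw -80.6 shift [ 186.   -78.6 -128.2] az 4.4
tool [438.2 -81.9  19.8] closeyaw -80.6 shift [187.5 -78.3 -40.2] az 4.4
```

Request:
move_arm(
  targets=[
    [[0.6, 0, 0, 0, 0, 0, 0], [0.6, 0, 0, 0, 0, 0, 0]],
  ],
)

```text
clock: 6.75
tool_pos: [0.4376, -0.0809, 0.0197]
eef_rot: [0.997, 0.082, -0.009, -0.002]
contact_force: [-0.1, -0.2, -0.1]
opening: 0.6
finger_force: 0.0
```

Run:
```python
from h import *
delta([426.6,-79,11],99.1);delta(tubp(0,55,145),95);delta(tubp(0,55,57),95)
```

```text
tool [437.6 -80.9  19.7] closeyaw -80.6 shift [-10.3  -3.6   8.9] az 0.3
tool [437.6 -80.9  19.7] closeyaw -80.6 shift [ 186.5  -77.5 -128.3] az 4.4
tool [437.6 -80.9  19.7] closeyaw -80.6 shift [188.1 -77.  -40.3] az 4.4
```

```bash
cat >> h.py <<'E'
def delta(p,yaw):
    s=r.get_state();M=Ro.from_quat(s['eef_rot']).as_matrix();best=None
    for k in(0,180):
        a=np.radians(yaw+k);y=np.array([np.cos(a),np.sin(a),0]);z=np.array([0,0,-1.])
        v=np.degrees(Ro.from_matrix(M.T@np.c_[np.cross(y,z),y,z]).as_rotvec())
        if best is None or np.linalg.norm(v)<np.linalg.norm(best):best=v
    print('tool',np.round(s['tool_pos']*1000,1),'shift',np.round(M.T@(np.array(p)-s['tool_pos']*1000),1),'turn',best.round(1))
E
python3 -c "
from h import *
delta([426.6,-79,11],99.1)"
```

```text
tool [437.6 -80.9  19.7] shift [-10.3  -3.6   8.9] turn [-0.3  1.1  0.3]
```

Request:
move_arm(
  targets=[
    [[0.6, -10, -3, 9, 0, 1, 0], [0.6, -10, -3, 9, 0, 1, 0], [0, -10, -3, 9, 0, 1, 0], [0, -10, -3, 9, 0, 1, 0], [0, -10, -3, 9, 0, 1, 0], [0, -10, -3, 9, 0, 1, 0], [0, -10, -3, -50, 0, 1, 0], [0, -10, -3, -110, 0, 1, 0], [0, -10, -3, -130, 0, 1, 0]],
  ],
)

```text
clock: 7.88
tool_pos: [0.4302, -0.0806, 0.1515]
eef_rot: [0.997, 0.082, 0.0, -0.002]
contact_force: [0.6, -0.2, -0.5]
opening: 0.357
finger_force: 20.0
```

Run:
```python
from h import *
delta(tubp(0,55,150),95);delta(tubp(0,55,57),95)
```

```text
tool [430.2 -80.6 151.5] shift [195.9 -75.5   2. ] turn [-0.3 -0.   4.4]
tool [430.2 -80.6 151.5] shift [195.8 -75.1  95. ] turn [-0.3 -0.   4.4]
```

Request:
move_arm(
  targets=[
    [[0, 100, -38, 0, 0, 0, 4], [0, 196, -75, 0, 0, 0, 4], [0, 196, -75, 0, 0, 0, 4], [0, 196, -75, 0, 0, 0, 4], [0, 196, -75, 0, 0, 0, 4], [0, 196, -75, 50, 0, 0, 4], [0, 196, -75, 92, 0, 0, 4], [0, 196, -75, 94, 0, 0, 4], [0, 196, -75, 94, 0, 0, 4], [0.48, 196, -75, 94, 0, 0, 4]],
  ],
)

```text
clock: 9.12
tool_pos: [0.6114, 0.026, 0.057]
eef_rot: [0.999, 0.047, 0.0, -0.003]
contact_force: [-0.6, -0.2, 0.8]
opening: 0.45
finger_force: 0.0
```

Run:
```python
from h import *
delta([434.5,10.3,105],92.7);delta([434.5,10.3,11],92.7)
```

```text
tool [611.4  26.   57. ] shift [-177.6   -1.2  -48.1] turn [-0.4 -0.   2.7]
tool [611.4  26.   57. ] shift [-177.6   -0.6   45.9] turn [-0.4 -0.   2.7]
```

Request:
move_arm(
  targets=[
    [[0.48, 0, 0, -60, 0, 0, 0], [0.6, 0, 0, -92, 0, 0, 0], [0.6, -60, 0, -92, 0, 0, 3], [0.6, -120, 0, -92, 0, 0, 3], [0.6, -178, -1, -92, 0, 0, 3], [0.6, -178, -1, -70, 0, 0, 3], [0.6, -178, -1, -30, 0, 0, 3], [0.6, -178, -1, 10, 0, 0, 3], [0.6, -178, -1, 10, 0, 0, 3], [0.6, -178, -1, 10, 0, 0, 3]],
  ],
)

```text
clock: 10.38
tool_pos: [0.4352, 0.0093, 0.0472]
eef_rot: [1.0, 0.02, -0.0, -0.001]
contact_force: [0.4, 0.2, 0.1]
opening: 0.599
finger_force: 0.0
```

Run:
```python
from h import *
delta([434.5,10.3,11],92.7)
```

```text
tool [435.2   9.3  47.2] shift [-0.6 -0.9 36.2] turn [-0.2  0.  -0.4]
```

Request:
move_arm(
  targets=[
    [[0.6, 0, -1, 20, 0, 0, 0], [0.6, 0, -1, 36, 0, 0, 0], [0.6, 0, -1, 36, 0, 0, 0], [0, 0, -1, 36, 0, 0, 0], [0, 0, -1, 36, 0, 0, 0], [0, 0, -1, 36, 0, 0, 0], [0, 0, -1, 36, 0, 0, 0], [0, 0, -1, -20, 0, 0, 0], [0, 0, -1, -80, 0, 0, 0], [0, 0, -1, -105, 0, 0, 0]],
  ],
)

```text
clock: 11.62
tool_pos: [0.4344, 0.0111, 0.1534]
eef_rot: [1.0, 0.021, -0.001, -0.003]
contact_force: [-0.4, -0.7, -1.3]
opening: 0.359
finger_force: 19.9
```

Run:
```python
from h import *
delta(tubp(0,-18,150),95);delta(tubp(0,-18,57),95)
```

```text
tool [434.4  11.1 153.4] shift [180.7  65.6   2.8] turn [-0.4  0.1 -2.6]
tool [434.4  11.1 153.4] shift [180.8  66.1  95.8] turn [-0.4  0.1 -2.6]
```

Request:
move_arm(
  targets=[
    [[0, 90, 33, 0, 0, 0, -3], [0, 181, 66, 0, 0, 0, -3], [0, 181, 66, 0, 0, 0, -3], [0, 181, 66, 0, 0, 0, -3], [0, 181, 66, 0, 0, 0, -3], [0, 181, 66, 50, 0, 0, -3], [0, 181, 66, 92, 0, 0, -3], [0, 181, 66, 95, 0, 0, -3], [0, 181, 66, 95, 0, 0, -3], [0.48, 181, 66, 95, 0, 0, -3]],
  ],
)

```text
clock: 12.88
tool_pos: [0.6182, -0.0468, 0.0568]
eef_rot: [0.999, 0.047, -0.001, -0.003]
contact_force: [-0.3, 0.2, -0.3]
opening: 0.448
finger_force: 0.0
```

Run:
```python
from h import *
delta([437,95,45],91.7)
```

```text
tool [618.2 -46.8  56.8] shift [-167.  -158.1   12.9] turn [-0.3  0.1  3.7]
```

Request:
move_arm(
  targets=[
    [[0.48, 0, 0, -60, 0, 0, 0], [0.6, 0, 0, -92, 0, 0, 0], [0.6, -60, -45, -92, 0, 0, 3], [0.6, -110, -100, -92, 0, 0, 3], [0.6, -167, -158, -92, 0, 0, 3], [0.6, -167, -158, -80, 0, 0, 3], [0.6, -167, -158, -50, 0, 0, 3], [0.6, -167, -158, 5, 0, 0, 3], [0.6, -167, -158, 5, 0, 0, 3], [0.6, -167, -158, 5, 0, 0, 3]],
  ],
)

```text
clock: 14.12
tool_pos: [0.4372, 0.0936, 0.0531]
eef_rot: [1.0, 0.02, -0.001, -0.002]
contact_force: [-0.8, 0.4, 0.1]
opening: 0.601
finger_force: 0.0
```

Run:
```python
from h import *
delta([437,95,11],91.7)
s=r.snapshot('side');cv2.imwrite("pics/s2.png",s[:,:,::-1])
```

```text
tool [437.2  93.6  53.1] shift [-0.1 -1.2 42.1] turn [-0.3  0.1  0.6]
```

View pics/s2.png

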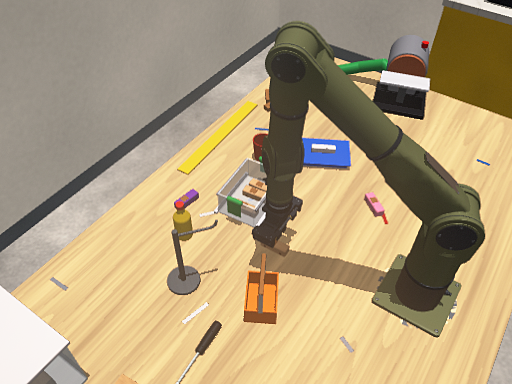

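The cars are in the tub at about (255,190), the lid is still near (325,152), and the gripper is over car A at (275,243). Gripping it now.

Request:
move_arm(
  targets=[
    [[0.6, 0, -1, 20, 0, 0, 0], [0.6, 0, -1, 42, 0, 0, 0], [0.6, 0, -1, 42, 0, 0, 0], [0, 0, -1, 42, 0, 0, 0], [0, 0, -1, 42, 0, 0, 0], [0, 0, -1, 42, 0, 0, 0], [0, 0, -1, 42, 0, 0, 0], [0, 0, -1, -20, 0, 0, 0], [0, 0, -1, -80, 0, 0, 0], [0, 0, -1, -100, 0, 0, 0]],
  ],
)

```text
clock: 15.42
tool_pos: [0.4371, 0.0953, 0.1544]
eef_rot: [1.0, 0.021, -0.0, -0.003]
contact_force: [0.7, -0.2, -1.3]
opening: 0.359
finger_force: 20.0
```

Run:
```python
from h import *
delta(tubp(0,19,150),95);delta(tubp(0,19,57),95)
```

```text
tool [437.1  95.3 154.4] shift [172.7 112.6   3.7] turn [-0.4  0.  -2.6]
tool [437.1  95.3 154.4] shift [172.8 113.2  96.7] turn [-0.4  0.  -2.6]
```

Request:
move_arm(
  targets=[
    [[0, 86, 56, 0, 0, 0, -3], [0, 173, 113, 0, 0, 0, -3], [0, 173, 113, 0, 0, 0, -3], [0, 173, 113, 0, 0, 0, -3], [0, 173, 113, 0, 0, 0, -3], [0, 173, 113, 50, 0, 0, -3], [0, 173, 113, 92, 0, 0, -3], [0, 173, 113, 96, 0, 0, -3], [0, 173, 113, 96, 0, 0, -3], [0.48, 173, 113, 96, 0, 0, -3]],
  ],
)

```text
clock: 16.68
tool_pos: [0.6146, -0.0096, 0.056]
eef_rot: [0.999, 0.047, -0.001, -0.003]
contact_force: [0.5, 0.5, -0.2]
opening: 0.451
finger_force: 0.0
```

Run:
```python
from h import *
delta([524,-376,150],-60.4)
```

```text
tool [614.6  -9.6  56. ] shift [-124.9  355.6  -96.2] turn [ -0.4  -0.  -24.2]
```

Request:
move_arm(
  targets=[
    [[0.48, 0, 0, -60, 0, 0, 0], [0.6, 0, 0, -110, 0, 0, 0], [0.6, -20, 60, -110, 0, 0, -6], [0.6, -40, 120, -110, 0, 0, -12], [0.6, -62, 180, -110, 0, 0, -18], [0.6, -83, 240, -110, 0, 0, -24], [0.6, -104, 300, -110, 0, 0, -24], [0.6, -125, 356, -110, 0, 0, -24], [0.6, -125, 356, -110, 0, 0, -24], [0.6, -125, 356, -110, 0, 0, -24]],
  ],
)

```text
clock: 17.92
tool_pos: [0.5234, -0.3762, 0.163]
eef_rot: [0.967, 0.254, -0.001, -0.004]
contact_force: [-0.2, 1.1, -0.9]
opening: 0.599
finger_force: 0.0
```

Run:
```python
from h import *
delta([524,-376,31],-60.4)
t=r.snapshot('top');s=r.snapshot('side')
for n,im in(('top',t),('side',s)):
  for c in blobs(im,(105,120,40),(130,255,255),100):print(n,rect(n,c,.024))
a=cv2.resize(t[130:260,225:365],None,fx=4,fy=4);b=cv2.resize(s[150:230,210:290],None,fx=3,fy=3)
o=np.zeros((520,800,3),np.uint8);o[:,:560]=a;o[:240,560:800]=b;cv2.imwrite("pics/c4.png",o[:,:,::-1])
```

```text
tool [ 523.4 -376.2  163. ] shift [  0.5   1.  132. ] turn [-0.4 -0.  -0.2]
top [ 537.1 -367.6  171.6  142.5   29.1]
side [ 525.5 -377.1  201.9  143.9   29.3]
```

View pics/c4.png

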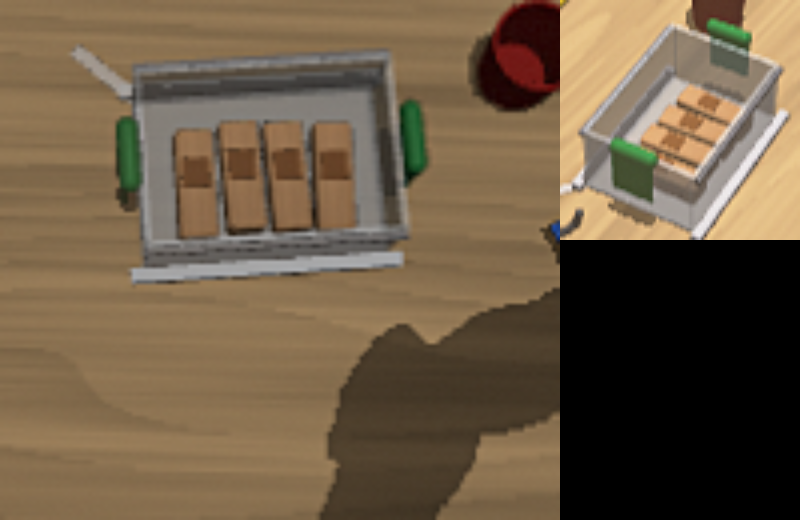

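All four cars lie flat in the tub and the lid has not moved. Gripping the ridge.

Request:
move_arm(
  targets=[
    [[0.6, 0, 1, 60, 0, 0, 0], [0.6, 0, 1, 110, 0, 0, 0], [0.6, 0, 1, 130, 0, 0, 0], [0.6, 0, 1, 130, 0, 0, 0], [0, 0, 1, 130, 0, 0, 0], [0, 0, 1, 130, 0, 0, 0], [0, 0, 1, 130, 0, 0, 0], [0, 0, 1, 130, 0, 0, 0], [0, 0, 1, 130, 0, 0, 0], [0, 0, 1, 130, 0, 0, 0]],
  ],
  newtons=40,
)

```text
clock: 19.27
tool_pos: [0.5235, -0.3767, 0.0331]
eef_rot: [0.967, 0.254, -0.001, -0.003]
contact_force: [-0.7, 0.2, 7.1]
opening: 0.268
finger_force: 40.0
```

Request:
move_arm(
  targets=[
    [[0, 0, 0, -30, 0, 0, 0], [0, 0, 0, -80, 0, 0, 0], [0, 0, 0, -130, 0, 0, 0], [0, 0, 0, -170, 0, 0, 0], [0, 0, 0, -170, 0, 0, 0]],
  ],
)

```text
clock: 19.9
tool_pos: [0.5251, -0.3792, 0.2053]
eef_rot: [0.967, 0.254, 0.001, -0.001]
contact_force: [-0.8, -0.2, -1.8]
opening: 0.271
finger_force: 40.0
```

Run:
```python
from h import *
delta([616,-29,200],5);delta([616,-29,200],185)
print(r.get_state()['q'])
s=r.snapshot('side')
for n in('side','top'):
  im=r.snapshot(n)
  for c in blobs(im,(105,120,40),(130,255,255),100):print(n,rect(n,c,.194))
```

```text
tool [ 525.1 -379.2  205.3] shift [ 251.  -260.5    6.2] turn [ -0.   -0.1 -65.6]
tool [ 525.1 -379.2  205.3] shift [ 251.  -260.5    6.2] turn [ -0.   -0.1 -65.6]
[ 0.31804636  0.80228227  0.46183778  1.54519715 -0.42582564  0.89618694
 -0.13038579]
side [ 523.6 -374.8  201.1  157.4   29.4]
top [ 560.3 -354.9  142.9  119.   -61. ]
```

Request:
move_arm(
  targets=[
    [[0, 30, -32, 6, 0, 0, -8], [0, 66, -68, 6, 0, 0, -18], [0, 102, -105, 6, 0, 0, -28], [0, 138, -143, 6, 0, 0, -38], [0, 174, -180, 6, 0, 0, -47], [0, 210, -218, 6, 0, 0, -56], [0, 251, -260, 6, 0, 0, -65], [0, 251, -260, 6, 0, 0, -65.6], [0, 251, -260, 6, 0, 0, -65.6], [0, 251, -260, 6, 0, 0, -65.6]],
  ],
)

```text
clock: 21.3
tool_pos: [0.6139, -0.0299, 0.1971]
eef_rot: [0.677, 0.736, -0.0, -0.004]
contact_force: [-1.1, -0.4, -1.6]
opening: 0.268
finger_force: 40.0
```

Run:
```python
from h import *
z=r.get_state()['tool_pos'][2];delta([616,-29,130],5)
o=[]
for n in('side','top'):
  im=r.snapshot(n);o.append(im)
  for c in blobs(im,(105,120,40),(130,255,255),100):print(n,rect(n,c,z-.011+.004),rect(n,c,z-.011))
P=[c for c in blobs(o[0],(105,120,40),(130,255,255),100)]
a=np.hstack([cv2.resize(o[0][120:250,190:320],None,fx=3,fy=3),cv2.resize(o[1][110:240,220:350],None,fx=3,fy=3)]);cv2.imwrite("pics/c5.png",a[:,:,::-1])
```

```text
tool [613.9 -29.9 197.1] shift [ 0.4  2.5 67.1] turn [-0.3 -0.3 -0.2]
side [613.5 -27.4 201.6 143.3 -85. ] [616.  -31.  202.4 143.9 -85. ]
top [607.9  28.9 141.7  87.3   3.9] [609.   28.6 142.3  87.7   3.9]
```

View pics/c5.png

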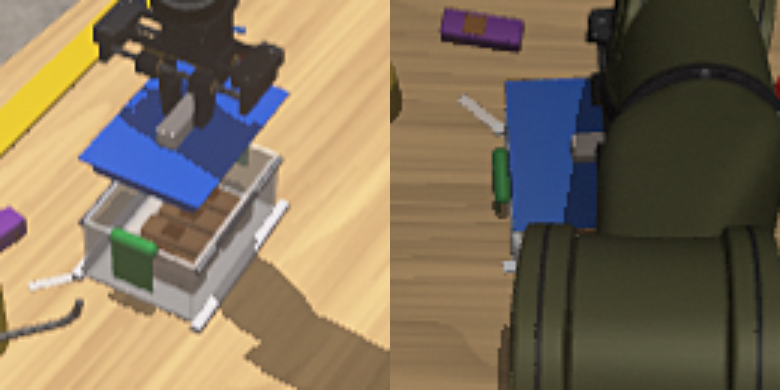

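The held lid is aligned over the tub. I'll shift about 2 mm and lower it.

Request:
move_arm(
  targets=[
    [[0, -1, 2, 20, 0, 0, 0], [0, -1, 2, 40, 0, 0, 0], [0, -1, 2, 60, 0, 0, 0], [0, -1, 2, 72, 0, 0, 0], [0, -1, 2, 76, 0, 0, 0], [0, -1, 2, 76, 0, 0, 0]],
  ],
)

```text
clock: 22.15
tool_pos: [0.6167, -0.0283, 0.122]
eef_rot: [0.676, 0.737, 0.001, -0.004]
contact_force: [0.1, 0.2, -0.8]
opening: 0.271
finger_force: 40.0
```

Run:
```python
from h import *
delta([616,-29,103],5);s=r.get_state();print(s['contact_force'],s['moment']);z=s['tool_pos'][2]
for n in('side',):
  im=r.snapshot(n)
  for c in blobs(im,(105,120,40),(130,255,255),100):print(n,rect(n,c,z-.011+.004))
```

```text
tool [616.7 -28.3 122. ] shift [-0.7 -0.7 19. ] turn [-0.2 -0.4 -0. ]
[ 0.09288395  0.2020247  -0.80573032] [-0.0392384  -0.14304511  0.05556382]
side [616.8 -27.1 203.8 143.8 -85.1]
```

Request:
move_arm(
  targets=[
    [[0, -1, 0, 3, 0, 0, 0], [0, -1, 0, 5, 0, 0, 0], [0, -1, 0, 7, 0, 0, 0], [0, -1, 0, 9, 0, 0, 0], [0, -1, 0, 9, 0, 0, 0]],
  ],
)

```text
clock: 22.82
tool_pos: [0.6173, -0.0295, 0.1131]
eef_rot: [0.676, 0.737, 0.001, -0.003]
contact_force: [1.7, -1.8, 1.5]
opening: 0.269
finger_force: 40.0
```

Request:
move_arm(
  targets=[
    [[0, 0, 0, 1, 0, 0, 0], [0, 0, 0, 2, 0, 0, 0], [0, 0, 0, 3, 0, 0, 0], [0, 0, 0, 3, 0, 0, 0]],
  ],
)

```text
clock: 23.32
tool_pos: [0.6171, -0.0303, 0.111]
eef_rot: [0.676, 0.737, 0.001, -0.003]
contact_force: [-0.3, -2.8, 10.6]
opening: 0.271
finger_force: 40.0
```

Request:
move_arm(
  targets=[
    [[0, 0, 0, 1, 0, 0, 0], [0, 0, 0, 2, 0, 0, 0], [0, 0, 0, 3, 0, 0, 0], [0, 0, 0, 3, 0, 0, 0]],
  ],
)

```text
clock: 23.82
tool_pos: [0.6174, -0.0309, 0.1076]
eef_rot: [0.676, 0.737, 0.001, -0.002]
contact_force: [0.6, -3.4, 4.9]
opening: 0.267
finger_force: 40.0
```

Request:
move_arm(
  targets=[
    [[0, 0, 0, 1, 0, 0, 0], [0, 0, 0, 2, 0, 0, 0], [0, 0, 0, 3, 0, 0, 0], [0, 0, 0, 3, 0, 0, 0]],
  ],
)

```text
clock: 24.32
tool_pos: [0.6164, -0.0295, 0.1033]
eef_rot: [0.676, 0.737, 0.0, -0.004]
contact_force: [1.9, -3.1, -0.7]
opening: 0.27
finger_force: 40.0
```

Run:
```python
from h import *
s=r.get_state();print(s['contact_force'],s['moment'],s['tool_pos'])
o=[r.snapshot('side')]
for n in('side',):
  for c in blobs(o[0],(105,120,40),(130,255,255),100):print(n,rect(n,c,.096))
cv2.imwrite("pics/c6.png",cv2.resize(o[0][130:240,200:310],None,fx=5,fy=5,interpolation=2)[:,:,::-1])
```

```text
[ 1.88394342 -3.06733213 -0.74736935] [-1.14726841 -0.69443487  0.05238735] [ 0.61644441 -0.02954957  0.10325468]
side [616.2 -28.3 202.8 143.7 -85. ]
```

View pics/c6.png

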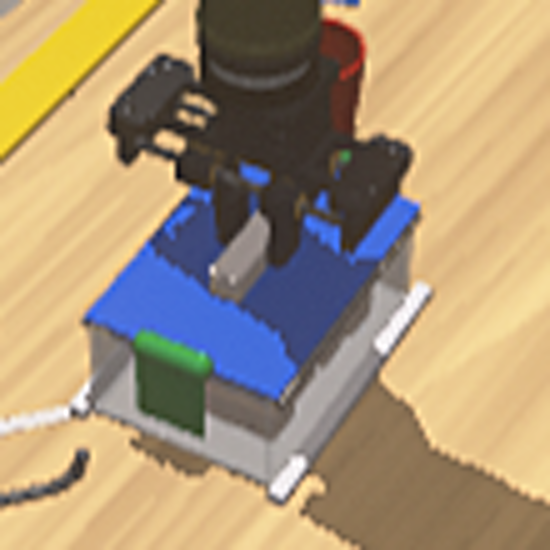

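The +y clip now overlaps the lid edge and the TCP is at the expected home height. I'll press slightly further to check.

Request:
move_arm(
  targets=[
    [[0, 0, 0, 1, 0, 0, 0], [0, 0, 0, 2, 0, 0, 0], [0, 0, 0, 2, 0, 0, 0]],
  ],
)

```text
clock: 24.75
tool_pos: [0.6163, -0.0294, 0.103]
eef_rot: [0.676, 0.737, 0.001, -0.004]
contact_force: [-1.4, -3.6, 9.2]
opening: 0.268
finger_force: 40.0
```

Request:
move_arm(
  targets=[
    [[0.5, 0, 0, 0, 0, 0, 0], [0.5, 0, 0, 0, 0, 0, 0], [0.5, 0, 0, 0, 0, 0, 0], [0.5, 0, 0, -60, 0, 0, 0], [0, 0, 0, -60, 0, 0, 0], [0, 0, 0, -60, 0, 0, 0], [0, 0, 0, -60, 0, 0, 0], [0, 0, 0, -60, 0, 0, 0], [0, 0, 0, -60, 0, 0, 0]],
  ],
)

```text
clock: 25.88
tool_pos: [0.6165, -0.0293, 0.1612]
eef_rot: [0.676, 0.737, 0.001, -0.004]
contact_force: [0.2, 0.4, 0.2]
opening: 0.009
finger_force: 0.0
```

Run:
```python
from h import *
delta(tubp(0,-30,135),5);delta(tubp(0,30,135),5);s=r.get_state();print(s['contact_force'],s['moment'])
im=r.snapshot('side')
for c in blobs(im,(105,120,40),(130,255,255),100):print(rect('side',c,.096))
```

```text
tool [616.5 -29.3 161.2] shift [-29.8  -0.3  26. ] turn [-0.3 -0.4  0. ]
tool [616.5 -29.3 161.2] shift [30.2 -0.3 26.4] turn [-0.3 -0.4  0. ]
[0.17229487 0.42740514 0.17212433] [-0.01901865 -0.09809462 -0.03921467]
[615.9 -30.1 207.2 144.2 -85. ]
```

Probing each ridge end with the fingers shut. The ridge top should be at z = 0.120 when the lid is home.

Request:
move_arm(
  targets=[
    [[0, -32, 0, 0, 0, 0, 0], [0, -32, 0, 30, 0, 0, 0], [0, -32, 0, 38, 0, 0, 0], [0, -32, 0, 40, 0, 0, 0], [0, -32, 0, 42, 0, 0, 0], [0, -32, 0, 43, 0, 0, 0], [0, -32, 0, 43, 0, 0, 0]],
  ],
)

```text
clock: 26.8
tool_pos: [0.6199, -0.0604, 0.1205]
eef_rot: [0.675, 0.737, 0.002, -0.003]
contact_force: [-1.7, 0.7, 8.4]
opening: 0.007
finger_force: 3.9
```

Request:
move_arm(
  targets=[
    [[0, 0, 0, 2, 0, 0, 0], [0, 0, 0, 2, 0, 0, 0]],
  ],
)

```text
clock: 27.05
tool_pos: [0.6199, -0.0604, 0.1204]
eef_rot: [0.675, 0.737, 0.002, -0.003]
contact_force: [-6.0, 1.3, 21.3]
opening: 0.004
finger_force: 10.5
```

Request:
move_arm(
  targets=[
    [[0, 0, 0, -20, 0, 0, 0], [0, 62, 0, -20, 0, 0, 0], [0, 62, 0, -20, 0, 0, 0], [0, 62, 0, -5, 0, 0, 0], [0, 62, 0, -3, 0, 0, 0], [0, 62, 0, -1, 0, 0, 0], [0, 62, 0, 1, 0, 0, 0], [0, 62, 0, 1, 0, 0, 0]],
  ],
)

```text
clock: 28.05
tool_pos: [0.6144, 0.0004, 0.1204]
eef_rot: [0.676, 0.737, 0.002, -0.004]
contact_force: [-9.4, 3.7, 36.1]
opening: 0.008
finger_force: 18.1
```

Both ridge ends are solid at 0.1204, so the lid is home. I'll back off and then check the basket, the hook and the glue bottle.

Request:
move_arm(
  targets=[
    [[0, 0, 0, -60, 0, 0, 0], [0.4, 0, 0, -120, 0, 0, 0], [0.4, -150, -40, -120, 0, 0, 0], [0.4, -150, -100, -120, 0, 0, 0], [0.4, -150, -160, -120, 0, 0, 0], [0.4, -150, -200, -120, 0, 0, 0], [0.4, -150, -200, -120, 0, 0, 0]],
  ],
)

```text
clock: 28.92
tool_pos: [0.4232, -0.1697, 0.2353]
eef_rot: [0.678, 0.735, -0.001, -0.005]
contact_force: [0.9, -0.3, -0.9]
opening: 0.402
finger_force: 0.0
```

Run:
```python
from h import *
t=r.snapshot('top');s=r.snapshot('side')
for n,im in(('top',t),('side',s)):
  for c in blobs(im,(105,120,40),(130,255,255),300):print(n,rect(n,c,.096))
c=np.vstack(blobs(t,(5,170,60),(14,255,255),30));print('rim',rect('top',c,.065))
print('glue',cast('side',[(183,232)],.02)*1000)
a=cv2.resize(t[225:280,150:225],None,fx=5,fy=5,interpolation=2);b=cv2.resize(s[245:330,230:290],None,fx=5,fy=5,interpolation=2)
o=np.zeros((425,375+5+300,3),np.uint8);o[:275,:375]=a;o[:425,380:]=b;cv2.imwrite("pics/c7.png",o[:,:,::-1])
```

```text
top [614.6 -28.9 202.7 143.5 -85. ]
side [615.6 -30.2 207.  144.3 -84.7]
rim [363.1 280.2 132.6  90.3 -58.8]
glue [[708.28203531 222.62188919]]
```

View pics/c7.png

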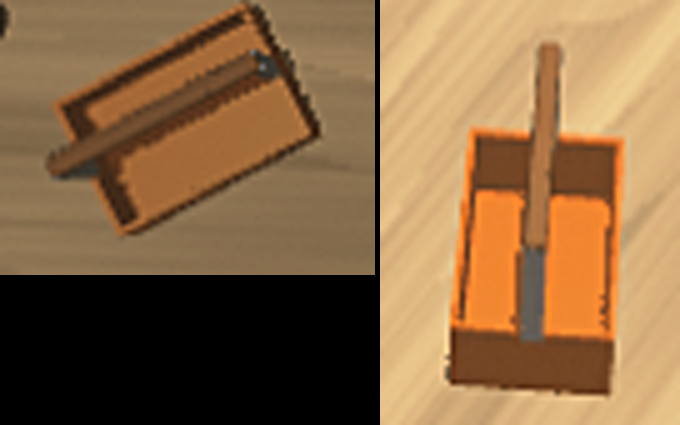

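The top crop shows the bar's top face from (47,160) to (262,60). The side crop shows it from (550,45) to (535,245).

Run:
```python
from h import *
T=np.array([(48,160),(260,60)])/5-.4+[150,225];S=(np.array([(535,245),(550,45)])-[380,0])/5-.4+[230,245]
for n,u in(('top',T),('side',S)):
    w=cast(n,u,.156)*1000;d=w[1]-w[0];print(n,w.round(),w.mean(0).round(1),np.linalg.norm(d),np.degrees(np.arctan2(d[1],d[0])))
c=np.array([363,279.5]);a=np.radians(-60);g=c-22*np.array([np.cos(a),np.sin(a)]);print(g)
delta([*g,230],30);delta([*g,141],30)
```

```text
top [[336. 339.]
 [394. 225.]] [365.2 282.2] 127.87491072458458 -62.78770118869842
side [[331. 339.]
 [395. 230.]] [363.2 284.4] 126.76059331658695 -59.900132540918946
[352.         298.55255888]
tool [ 424.5 -169.3  235.5] shift [472.1 -34.6   9. ] turn [ -0.3  -0.5 -25.4]
tool [ 424.5 -169.3  235.5] shift [471.5 -33.9  98. ] turn [ -0.3  -0.5 -25.4]
```

Request:
move_arm(
  targets=[
    [[0.4, 60, -4, 0, 0, 0, -5], [0.4, 120, -8, 0, 0, 0, -10], [0.4, 180, -13, 0, 0, 0, -15], [0.4, 240, -17, 0, 0, 0, -20], [0.4, 300, -21, 0, 0, 0, -25], [0.4, 360, -25, 0, 0, 0, -25.5], [0.4, 420, -29, 0, 0, 0, -25.5], [0.4, 474, -33, 0, 0, 0, -25.5], [0.4, 474, -33, 0, 0, 0, -25.5], [0.4, 474, -33, 0, 0, 0, -25.5]],
  ],
)

```text
clock: 30.28
tool_pos: [0.3546, 0.3023, 0.2387]
eef_rot: [0.496, 0.868, 0.001, -0.003]
contact_force: [0.4, 0.1, -0.4]
opening: 0.404
finger_force: 0.0
```

Run:
```python
from h import *
delta([353,301,140],29.7)
```

```text
tool [354.6 302.3 238.7] shift [-1.  -2.  98.7] turn [-0.1 -0.4  0.8]
```

Request:
move_arm(
  targets=[
    [[0.4, -1, -2, 40, 0, 0, 0], [0.4, -1, -2, 80, 0, 0, 0], [0.4, -1, -2, 99, 0, 0, 0], [0.4, -1, -2, 99, 0, 0, 0], [0, -1, -2, 99, 0, 0, 0], [0, -1, -2, 99, 0, 0, 0], [0, -1, -2, 99, 0, 0, 0], [0, -1, -2, 99, 0, 0, 0], [0, -1, -2, 99, 0, 0, 0]],
  ],
  newtons=40,
)

```text
clock: 31.4
tool_pos: [0.3535, 0.3019, 0.1408]
eef_rot: [0.496, 0.868, 0.003, -0.003]
contact_force: [2.8, 0.8, 6.8]
opening: 0.131
finger_force: 40.0
```

Request:
move_arm(
  targets=[
    [[0, 0, 0, -20, 0, 0, 0], [0, 0, 0, -60, 0, 0, 0], [0, 0, 0, -100, 0, 0, 0], [0, 0, 0, -130, 0, 0, 0], [0, 0, 0, -130, 0, 0, 0], [0, 0, 0, -130, 0, 0, 0]],
  ],
)

```text
clock: 32.15
tool_pos: [0.352, 0.2997, 0.2689]
eef_rot: [0.496, 0.868, 0.0, -0.004]
contact_force: [-0.3, -0.8, -1.7]
opening: 0.129
finger_force: 40.0
```

Run:
```python
from h import *
a=np.radians(-127.5);u=np.array([np.cos(a),np.sin(a)]);b=np.array([-u[1],u[0]]) # b=-37.5
seat=np.array([594,354])+70*u;print(seat,b)
for k in(110,0):
    p=seat+k*u-22*b;print(p.round());delta([*p,265],52.5)
cv2.imwrite("pics/s8.png",r.snapshot('side')[150:384,100:400,::-1].repeat(2,0).repeat(2,1))
```

```text
[551.38669997 298.46526618] [ 0.79335334 -0.60876143]
[467. 225.]
tool [352.  299.7 268.9] shift [-123.2   60.9    2.8] turn [ -0.1  -0.5 -22. ]
[534. 312.]
tool [352.  299.7 268.9] shift [-82.  162.9   2.7] turn [ -0.1  -0.5 -22. ]
```

View pics/s8.png

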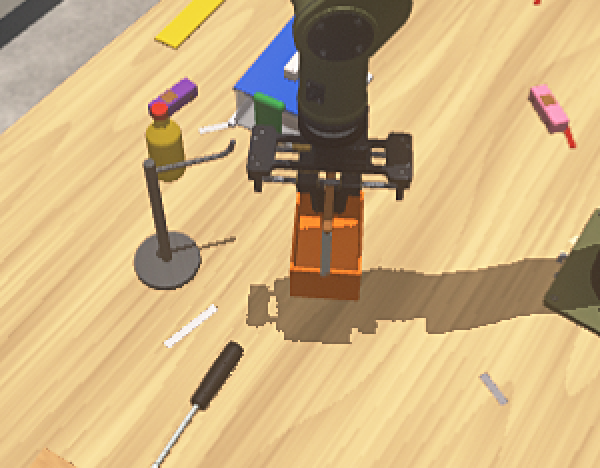

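The basket is held level and the hook tip is clear. I'll move to the pre-approach point in line with the rod.

Request:
move_arm(
  targets=[
    [[0, -40, 20, 2, 0, 0, -6], [0, -80, 40, 2, 0, 0, -12], [0, -123, 61, 2, 0, 0, -18], [0, -123, 61, 2, 0, 0, -22], [0, -123, 61, 2, 0, 0, -22], [0, -123, 61, 2, 0, 0, -22]],
  ],
)

```text
clock: 32.95
tool_pos: [0.467, 0.2258, 0.2662]
eef_rot: [0.321, 0.947, 0.002, -0.004]
contact_force: [0.2, -0.2, -2.4]
opening: 0.128
finger_force: 40.0
```

Run:
```python
from h import *
delta([467,225,265],52.5);delta([534,312,265],52.5)
s=r.snapshot('side');t=r.snapshot('top')
a=cv2.resize(s[180:310,150:300],None,fx=4,fy=4,interpolation=2);cv2.imwrite("pics/s9.png",a[:,:,::-1])
```

```text
tool [467.  225.8 266.2] shift [-0.5 -0.6  1.2] turn [ 0.  -0.5  0. ]
tool [467.  225.8 266.2] shift [ -0.7 109.2   1.3] turn [ 0.  -0.5  0. ]
```

View pics/s9.png

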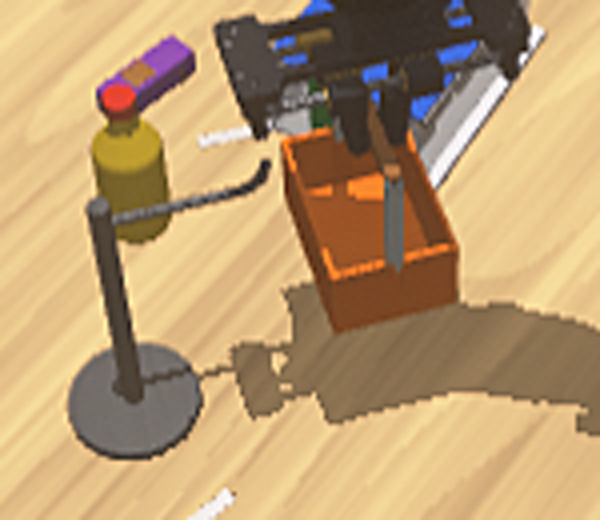

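Request:
move_arm(
  targets=[
    [[0, 0, 20, 0, 0, 0, 0], [0, 0, 40, 0, 0, 0, 0], [0, 0, 60, 0, 0, 0, 0], [0, 0, 80, 0, 0, 0, 0], [0, 0, 100, 0, 0, 0, 0], [0, 0, 109, 0, 0, 0, 0], [0, 0, 109, 0, 0, 0, 0], [0, 0, 109, 0, 0, 0, 0]],
  ],
)

```text
clock: 34.05
tool_pos: [0.5339, 0.3111, 0.2673]
eef_rot: [0.322, 0.947, 0.002, -0.003]
contact_force: [0.0, -0.1, -1.6]
opening: 0.133
finger_force: 40.0
```

Run:
```python
from h import *
delta([534,312,221],52.5);print(r.get_state()['contact_force'])
s=r.snapshot('side')
a=cv2.resize(s[180:310,130:280],None,fx=4,fy=4,interpolation=2);cv2.imwrite("pics/s10.png",a[:,:,::-1])
```

```text
tool [533.9 311.1 267.3] shift [ 0.1  0.8 46.4] turn [ 0.1 -0.4 -0. ]
[ 0.0289196  -0.14051    -1.64625776]
```

View pics/s10.png

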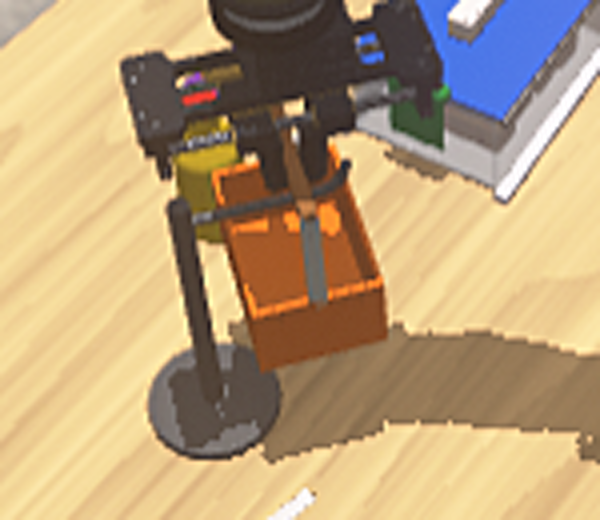

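Run:
```python
from h import *
u=np.array([(205,217),(250,210),(300,199),(325,190)])/4-.4+[130,180]
w=cast('side',u,.220)*1000;print(w.round(1))
a=np.radians(-37.5);b=np.array([np.cos(a),np.sin(a)]);n=np.array([b[1],-b[0]])
print('b-coordinate of rod rel TCP',((w-[533.9,311.1])@b).round(1),'along',((w-[594,354])@n).round(1))
d=w[3]-w[0];print(np.degrees(np.arctan2(d[1],d[0])))
e=cast('side',np.array([(308,208)])/4-.4+[130,180],.276)*1000;print('bar end',e,'rel',(e-[533.9,311.1])@b)
```

```text
[[588.3 341.4]
 [567.4 319.6]
 [545.7 293. ]
 [536.7 277.2]]
b-coordinate of rod rel TCP [24.7 21.4 20.4 22.9] along [13.5 43.5 77.8 95.8]
-128.77541107405355
bar end [[505.62055294 329.11480078]] rel [-33.40230965]
```

The rod runs 22 mm beside the TCP, as planned, and clears the fingers. Lowering.

Request:
move_arm(
  targets=[
    [[0, 0, 0, 15, 0, 0, 0], [0, 0, 0, 30, 0, 0, 0], [0, 0, 0, 38, 0, 0, 0], [0, 0, 0, 42, 0, 0, 0], [0, 0, 0, 44, 0, 0, 0], [0, 0, 0, 45, 0, 0, 0], [0, 0, 0, 45, 0, 0, 0]],
  ],
)

```text
clock: 34.98
tool_pos: [0.5343, 0.3123, 0.2227]
eef_rot: [0.321, 0.947, 0.003, -0.003]
contact_force: [0.4, -0.2, -2.2]
opening: 0.13
finger_force: 40.0
```

Request:
move_arm(
  targets=[
    [[0, 0, 0, 1, 0, 0, 0], [0, 0, 0, 2, 0, 0, 0], [0, 0, 0, 3, 0, 0, 0], [0, 0, 0, 3, 0, 0, 0], [0, 0, 0, 3, 0, 0, 0]],
  ],
)

```text
clock: 35.6
tool_pos: [0.5343, 0.3124, 0.2204]
eef_rot: [0.321, 0.947, 0.003, -0.003]
contact_force: [-2.3, -1.3, 5.1]
opening: 0.133
finger_force: 40.0
```

The bar is on the rod. I'll ease off the preload and open slowly.

Request:
move_arm(
  targets=[
    [[0, 0, 0, -1, 0, 0, 0], [0, 0, 0, -1, 0, 0, 0], [0.16, 0, 0, -1, 0, 0, 0], [0.2, 0, 0, -1, 0, 0, 0], [0.25, 0, 0, -1, 0, 0, 0], [0.32, 0, 0, -1, 0, 0, 0], [0.36, 0, 0, -1, 0, 0, 0], [0.36, 0, 0, -1, 0, 0, 0]],
  ],
)

```text
clock: 36.6
tool_pos: [0.5342, 0.3122, 0.2204]
eef_rot: [0.321, 0.947, 0.002, -0.003]
contact_force: [0.3, -0.1, -0.2]
opening: 0.36
finger_force: 0.0
```

Run:
```python
from h import *
print(r.get_state()['contact_force'])
s=r.snapshot('side')
a=cv2.resize(s[180:310,130:280],None,fx=4,fy=4,interpolation=2);cv2.imwrite("pics/s11.png",a[:,:,::-1])
```

```text
[ 0.32049801 -0.0665144  -0.17127601]
```

View pics/s11.png

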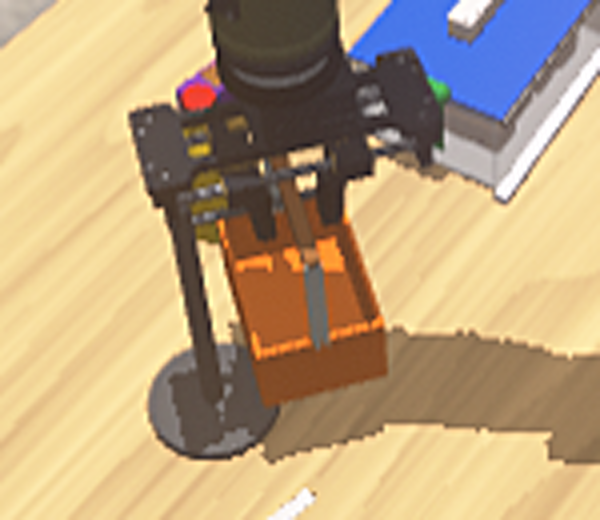

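The basket hangs on the rod with the fingers clear on both sides of the bar. I'll raise straight up. My picture allowance is used, so the last checks will be numeric.

Request:
move_arm(
  targets=[
    [[0.36, 0, 0, -10, 0, 0, 0], [0.36, 0, 0, -25, 0, 0, 0], [0.36, 0, 0, -60, 0, 0, 0], [0.36, 0, 0, -110, 0, 0, 0], [0.36, 0, -60, -130, 0, 0, 0], [0.36, 0, -120, -130, 0, 0, 0], [0.36, 0, -180, -130, 0, 0, 0], [0.36, 0, -230, -130, 0, 0, 0], [0.36, 0, -230, -130, 0, 0, 0], [0.36, 0, -230, -130, 0, 0, 0]],
  ],
)

```text
clock: 37.9
tool_pos: [0.3958, 0.1297, 0.351]
eef_rot: [0.321, 0.947, 0.004, -0.002]
contact_force: [0.9, 0.9, -0.1]
opening: 0.36
finger_force: 0.0
```

Request:
move_arm(
  targets=[
    [[0.36, 100, 0, 0, 0, 0, 0], [0.36, 200, 0, 0, 0, 0, 0], [0.36, 300, 0, 0, 0, 0, 0], [0.36, 300, 0, 0, 0, 0, 0], [0.36, 300, 0, 0, 0, 0, 0], [0.36, 300, 0, 0, 0, 0, 0], [0.36, 300, 0, 0, 0, 0, 0], [0.36, 300, 0, 0, 0, 0, 0], [0.36, 300, 0, 0, 0, 0, 0]],
  ],
)

```text
clock: 39.02
tool_pos: [0.1576, 0.3111, 0.3521]
eef_rot: [0.323, 0.947, 0.002, -0.003]
contact_force: [0.8, -0.3, 0.4]
opening: 0.365
finger_force: 0.0
```

Run:
```python
from h import *
print(r.get_state()['tool_pos'],r.get_state()['contact_force'])
for k in range(2):
  for n in('top','side'):
    im=r.snapshot(n)
    for c in blobs(im,(105,120,40),(130,255,255),300):print(n,'lid',rect(n,c,.096))
    b=[c for c in blobs(im,(5,170,60),(14,255,255),30)]
    b=[c for c in b if 150<c[:,0,0].mean()<300 and c[:,0,1].mean()>120]
    print(n,'basket rim@.145',rect(n,np.vstack(b),.145),np.vstack(b).reshape(-1,2).mean(0).round(1))
print('expected basket centre ~',(552,298),'yaw -37.5')
```

```text
[0.1576073  0.31108802 0.35211812] [ 0.76279246 -0.33493038  0.41626485]
top lid [614.6 -28.5 203.4 143.5 -85. ]
top basket rim@.145 [537.8 282.3 128.1  79.6 -37.3] [185.4 186.2]
side lid [615.6 -30.1 207.1 144.  -84.6]
side basket rim@.145 [534.1 312.6 164.2  93.2 -37.9] [206.1 253.5]
top lid [614.6 -28.9 202.7 143.3 -85.1]
top basket rim@.145 [537.5 282.3 128.5  78.9 -37. ] [185.2 185.5]
side lid [615.7 -30.1 207.1 143.9 -84.6]
side basket rim@.145 [534.  312.9 164.3  93.1 -37.6] [206.2 252.6]
expected basket centre ~ (552, 298) yaw -37.5
```

Request:
move_arm(
  targets=[
    [[0.36, 0, 0, 0, 0, 0, 0], [0.36, 0, 0, 0, 0, 0, 0], [0.36, 0, 0, 0, 0, 0, 0], [0.36, 0, 0, 0, 0, 0, 0], [0.36, 0, 0, 0, 0, 0, 0], [0.36, 0, 0, 0, 0, 0, 0], [0.36, 0, 0, 0, 0, 0, 0], [0.36, 0, 0, 0, 0, 0, 0], [0.36, 0, 0, 0, 0, 0, 0], [0.36, 0, 0, 0, 0, 0, 0]],
  ],
)

```text
clock: 40.48
tool_pos: [0.1568, 0.3115, 0.3521]
eef_rot: [0.321, 0.947, 0.002, -0.003]
contact_force: [-1.0, 0.8, 0.3]
opening: 0.361
finger_force: 0.0
```

Run:
```python
from h import *
p=None
for k in range(8):
    im=r.snapshot('top' if k>5 else 'side');n='top' if k>5 else 'side'
    b=[c for c in blobs(im,(5,170,60),(14,255,255),30) if 150<c[:,0,0].mean()<300 and c[:,0,1].mean()>120]
    print(n,rect(n,np.vstack(b),.145),np.vstack(b).reshape(-1,2).mean(0).round(1))
# steel upright nearest the side camera (grey) and brown bar end: bar pixels within basket window
im=r.snapshot('side');hsv=cv2.cvtColor(im,cv2.COLOR_RGB2HSV)
for nm,X in(('barC',[.5514,.2985,.236]),('bar-end',[.5514-.0515,.2985+.0396,.236]),('bar+end',[.5514+.0515,.2985-.0396,.236])):
    u=proj('side',X)[0].round().astype(int);print(nm,u);print(hsv[u[1],u[0]-12:u[0]+13:2].tolist())
```

```text
side [534.2 312.8 163.9  93.1 -37.6] [206.1 253.1]
side [533.9 312.8 164.2  93.2 -37.5] [206.  253.3]
side [534.2 312.8 163.9  93.1 -37.6] [206.4 252.1]
side [533.9 312.6 164.4  93.  -37.7] [206.  253.1]
side [534.  312.9 164.3  93.1 -37.6] [206.1 253. ]
side [534.2 312.8 163.9  93.1 -37.6] [206.  253.2]
top [537.8 282.4 128.1  79.1 -37.2] [185.4 185.3]
top [537.8 282.3 128.1  79.3 -37.4] [184.6 185.6]
barC [201 226]
[[21, 161, 117], [21, 174, 98], [18, 100, 236], [19, 103, 242], [20, 17, 88], [15, 79, 84], [13, 152, 186], [13, 156, 176], [21, 95, 255], [16, 103, 231], [16, 93, 209], [132, 13, 95], [170, 10, 75]]
bar-end [207 245]
[[14, 205, 254], [15, 204, 255], [11, 187, 154], [11, 183, 145], [14, 206, 255], [12, 182, 140], [13, 155, 151], [14, 142, 113], [14, 208, 255], [14, 205, 249], [11, 203, 231], [11, 156, 103], [11, 210, 229]]
bar+end [196 209]
[[21, 144, 131], [19, 107, 241], [18, 99, 232], [18, 100, 231], [18, 99, 235], [20, 94, 243], [15, 120, 223], [14, 130, 188], [18, 100, 232], [20, 99, 240], [19, 98, 235], [19, 99, 234], [19, 99, 237]]
```

The basket is at rest with the bar at the predicted seat pixels. The lid is centred on the tub, aligned with it in yaw, and was confirmed home by probing both ridge ends. Handing in.

```bash
python3 -c "
from plant import r
print(r.finish_job())"
```

```text
the job is handed in; nothing more can be done
None
```

The job is handed in, but no verdict came back: all four pine cars are in the tub, the lid is pressed home under both clips, and the basket hangs still on the hook by its bar, with the glue bottle, cup and screwdriver left untouched.

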